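Proof-pull the hanging loop of a plaster relief with a spring gauge

TASK

Proof-test the hanging loop of the plaster relief: hook the spring gauge into the loop, pull it straight out from the relief until the gauge's index lines up with the set clip on its face, without pulling clearly past it, and hold it there steadily for two seconds. Then ease it back to zero while it is still hooked (do not let it snap back), unhook it and lay it down flat and face up on its own felt mat. Leave everything else where it is.

Things in the scene. Friction and masses are not known exactly. Their poses are not given: they have to be found in the camera images.
- loop (a point): Steel hanging loop cast into a plaster relief: a level U of 5.6 mm wire sticking out of the slab's edge towards the robot. Point: middle of its outer cross bar, on the wire's centre line, 41 mm above the table. x points from the bar into the relief (the pull goes along -x), z up. The hole behind the bar is 39 mm long (x) to the slab's edge and 24 mm wide (y), clear for 29 mm below.
- relief: White plaster slab 170 x 170 x 26 mm with an open book in relief, clamped on a plywood board; all fixed. Axes as the loop's; origin under the board, 97 mm from the loop's bar along x. Two wooden stops, 48 mm high, touch the slab's edge 42 to 78 mm either side of the loop and reach 20 mm out from it; the 12 mm high board starts 12 mm behind the loop's bar.
- gauge_center (a point): Spring gauge, 0.2 to 0.3 kg, 195 mm long: square aluminium barrel 130 x 34 x 34 mm, hook at one end, fixed eye at the other (to x = -94 mm). Point: centre of the barrel, 17 mm above its underside. x along the barrel to the hook, z up out of the scale face. Starts face up on its mat. The rear half (x = -58 to 0) is bare flat metal to grip; the scale face is on top of the front half.
- hook (a point): Bowl of the hook. Point: where the centre of the loop's bar lies when pulled tight; at rest 94.7 mm ahead of and 1 mm below gauge_center; same axes. The hook rod is a sprung slide that comes out along +x: 0.5 N per mm from zero at rest, 0.2 N friction, 45 mm travel.
- hook_tip (a point): End of the hook's tip: 5 mm rod; shank level, 9 mm above gauge_center; bends down (outermost x = 102.5 mm) and the tip returns level below, 11 mm under gauge_center, its end at x = 80.5 mm; throat 15 mm high. To hook: tip down through the loop's hole with the loop's bar between tip and barrel (bar at x = 69 to 76 mm), bar's height that of the hook's bowl, then draw back. Same axes.
- index (a point): Index: thin black bar, 2 x 15 mm, across the slot on the scale face, fixed to the hook rod. Point: its middle, at x = 10 mm from gauge_center when the spring is at rest (zero); moves along +x, towards the hook, as the gauge is pulled. Ticks on the face are 4 mm (2 N) apart. Axes as gauge_center.
- clip (a point): Set clip: two small dark steel tabs, 4 mm wide, on the scale face either side of the slot, marking the proof load. It stays where it was set, 20 to 36 mm from the index's zero (10 to 18 N). Point: between the tabs. The index is lined up when it stands within the tabs' width. Axes as gauge_center.
- gauge_mat: The gauge's own grey felt mat, 260 x 130 x 4 mm, fixed on the table; the gauge lies on it at the start. Origin: centre of its underside, at table height; x along its length. (An equal mat on the other side carries a brush and a spatula.)
- brush: Flat paint brush, about 200 mm long, lying on the other mat. Bystander.
- spatula: Plaster spatula, about 200 mm long, lying on the other mat. Bystander.
- sanding_block: Cork sanding block, 100 x 50 x 26 mm, on the table beside the loop. Bystander. Origin under its centre.
- mallet: Wooden mallet lying on the table, far to the robot's right, head 60 mm thick and 100 mm wide, handle 190 mm. Bystander. Origin under the head's centre.
- jar: Closed white jar with metal lid, 72 mm across, 100 mm high. Bystander. Origin under its centre.
- book: Closed book, 150 x 110 x 30 mm, lying flat. Bystander. Origin under its centre.
- beaker: White ceramic cup, 84 mm across, 95 mm high. Bystander. Origin under its centre.
Things that resemble listed ones, but are neither listed nor needed, are in the scene too. Leave any red look-alike of the part that bears gauge_center alone.

How it is judged (in metres and radians):
On the way, in this order (a step that is already met when the one before it is completed fails the run):
1. the gauge is hooked in the loop, pulled straight, and its index is held at the set clip (within 3 mm, 1.5 N) for 1.5 s (distance between hook and loop below 0.012 m and angle between the x axis of gauge_center and the x axis of loop, either way round below 0.25 rad and x of index in the frame of clip between -0.003 and 0.003 m), for 1.5 s.
2. the gauge is eased back to zero (within 4 mm) while its hook is still in the loop (horizontal distance between hook and loop below 0.035 m and z of hook in the frame of loop below 0.008 m and x of index in the frame of gauge_center below 0.014 m), for 0.05 s.
At the end, for the whole second after the job is handed in: The gauge lies at rest, flat and face up, on its own felt mat (barrel centre on the mat, at least 15 mm in from its edges), spring at zero (index within 4 mm), and every bystander is within 30 mm of where it stood (x of gauge_center in the frame of gauge_mat between -0.1 and 0.1 m and y of gauge_center in the frame of gauge_mat between -0.05 and 0.05 m and height (world z) of gauge_center between 0.015 and 0.027 m and angle between gauge_center's own z axis and vertical below 0.12 rad and x of index in the frame of gauge_center below 0.014 m and distance of each of brush, spatula, sanding_block, mallet, jar, book, beaker from where it was at the start of the episode below 0.03 m); the robot touches nothing.
It fails at once if the gauge is pulled clearly past the set clip (index more than 6 mm, 3 N, beyond it) (x of index in the frame of clip above 0.006 m).
It fails at once if the gauge is let snap back: the barrel flies at more than 0.4 m/s while it is hooked and still drawn out by over 3 mm (distance between hook and loop below 0.02 m and x of index in the frame of gauge_center above 0.013 m and linear speed of gauge above 0.4 m/s).
It also fails if it takes over 61 s, if anything falls off the work surface, if the arm or the gripper's body presses on something with over 40 N, if the wrist force passes 120 N, or if a joint passes its speed limit or range.

ROBOT

A 7-joint arm with a two-finger parallel gripper is mounted at the origin on the work surface. World frame = base frame: x ahead of the robot, y to its left, z up, the work surface at z = 0. Lengths are in mm, angles in rad, forces in N, time in s.
With the tool pointing down it reaches from about 425 to 975 mm from the base axis. Payload 16.7 kg.
Tool frame: the origin (TCP) lies at the very end of the fingers, on their centre line; the grasp point (between the pads) lies arm.grip_depth behind it (arm.grip_depth is the distance from the TCP to the grasp point, in mm); x points along the fingers, y is the direction in which the jaws open and shut, and the axes are right-handed (so a half turn about x gives the same grasp; the last joint's range is limited). The gripper opens to 85 mm and grips with 20 to 120 N. Pads are 22 mm wide; open, the fingers measure 114 mm over their backs; the gripper's body (76 mm by 85 mm) begins 54 mm behind the grasp point. The pads swing forward as they close: fully open they stand 13 mm farther back than shut.
Start: joints at [1.081, 0.426, 0.074, 1.606, -0.034, 1.111, -0.067], TCP at [224.944, -636.377, 231.302] pointing down, gripper open.
Joint ranges: [-2.85, 2.85], [-0.5, 2.14], [-1.23, 1.37], [0.21, 2.46], [-1.02, 4.16], [0.16, 2.05], [-2.73, 2.73]. Speed limits (rad/s): [1.89, 1.89, 2.39, 2.39, 3.01, 3.01, 3.01].

INTERFACE

Orientations are given as a unit quaternion [w, x, y, z].
In Python, from workcell import arm, hand, status, viewer gives the robot as it stands. Calls block until the motion is done:
- arm.movep(position, orientation): joint-space move of the TCP to a pose.
- arm.move_linear(position, velocity=150, frame=None, until_force=None): straight line of the TCP; frame=None keeps the orientation; velocity is the mean speed in mm/s. With until_force (N) it stops when the force on the tool has changed by that much, and returns True; else False.
- arm.set_joints(angles): joint-space move.
- hand.gripper_to(opening, effort=None): finger opening in mm; effort is the grip in N (None keeps the last); returns when the fingers have stopped.
- arm.hold(seconds).
- arm.solve_ik(position, orientation): joint angles nearest the present ones, or None.
- status.state(): the state.
- viewer.camera(name): name is "scene" or "top"; returns the picture (420x560x3 uint8, red, green, blue); there is no depth.
- viewer.camera_info(name): a dict with "fovy" (degrees; the focal length in pixels is half the picture's height over the tangent of half this angle, whatever the lens; pixels are square), "cx", "cy" (the principal point, pixels), "view" (4x4, takes a point from world to camera coordinates). Camera axes: x right, y down, z forward; pixel columns grow to the right and rows downward; lengths in mm; the calibration is good to about 2 mm. A picture is of the moment at which its call begins. camera_info takes no time and is no camera call.
A pose or a line that the arm cannot do raises arm.PlanningError and nothing moves.
- arm.finish_job(): hands the job in, once; it reports no verdict.
The state is a dict: "clock": time; "joint_pos": joint angles; "dq": joint speeds; "joint_torque": joint torques, N m; "tcp_pos": TCP position; "ee_rot": TCP orientation; "wrist_force": force on the tool from outside, world axes, zero at the start; "moment": the same for the moment, N m; "gripper_width": finger opening in mm.
Only numpy, scipy, OpenCV 4.12 (cv2) and the standard library are available. Lean on these libraries where they do the work, as an engineer would, in place of code of your own. Each camera call takes 0.05 s, during which the arm holds its last target.

## Working session

There is one attempt and no reset: what is moved stays moved. The work goes in short steps, each a Python script; the robot and the scene stay as the last script left them, time stands still between calls to the robot, and variables do not carry over. Pictures are saved under pics/ and viewed, and the job is handed in when it is done.

```bash
ls; mkdir -p pics
python3 - <<'E'
from workcell import arm, hand, status, viewer
import cv2
for n in("scene","top"):
    im=viewer.camera(n); cv2.imwrite(f"pics/{n}0.png",im[:,:,::-1]); print(n,viewer.camera_info(n))
print(status.state(),arm.grip_depth)
E
```

```text
pics
scene {'fovy': 52.19951476959667, 'cx': 282.4087531566801, 'cy': 205.93140907454878, 'view': array([[-8.37867501e-01,  5.45678722e-01,  1.45870841e-02,
         4.63544874e+02],
       [ 4.43076113e-01,  6.95448106e-01, -5.65716793e-01,
        -2.38652733e+02],
       [-3.18844176e-01, -4.67532527e-01, -8.24470574e-01,
         1.70676047e+03],
       [ 0.00000000e+00,  0.00000000e+00,  0.00000000e+00,
         1.00000000e+00]])}
top {'fovy': 55.06617812844827, 'cx': 279.4114153138932, 'cy': 210.07763985804095, 'view': array([[-6.59349566e-03, -9.99878003e-01, -1.41599744e-02,
         2.47265700e+01],
       [-9.98788174e-01,  7.27562894e-03, -4.86749358e-02,
         5.37719123e+02],
       [ 4.87720203e-02,  1.38218770e-02, -9.98714296e-01,
         1.27067008e+03],
       [ 0.00000000e+00,  0.00000000e+00,  0.00000000e+00,
         1.00000000e+00]])}
{'clock': 0.1, 'joint_pos': array([ 1.08149802,  0.4267017 ,  0.07385671,  1.60654227, -0.03409913,
        1.11080299, -0.06709873]), 'dq': array([ 0.00039862, -0.00063081, -0.00184303, -0.00207588, -0.00041679,
       -0.00011766, -0.00175552]), 'joint_torque': array([ 8.39215092e-03, -9.51538897e+01,  3.77124712e+00, -4.64403963e+01,
        1.95530051e-02,  6.43715277e-03,  2.41412415e-06]), 'tcp_pos': array([ 224.82437954, -636.06453315,  230.65955079]), 'ee_rot': array([-0.11913816, -0.69682545, -0.11995798,  0.69702975]), 'wrist_force': array([-0.64790522,  0.25286658,  0.26428849]), 'moment': array([-0.01414929, -0.01204597, -0.01573786]), 'gripper_width': 84.79980549468118} 18.700000000000003
```

View pics/scene0.png

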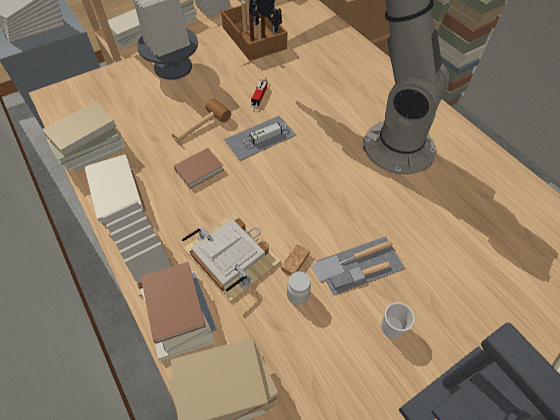

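View pics/top0.png

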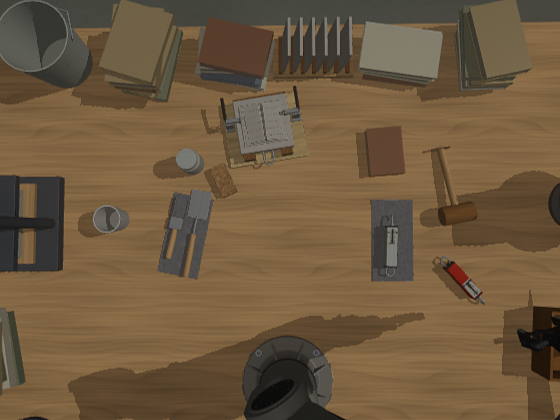

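```bash
cat > h.py <<'E'
import numpy as np, cv2
from workcell import arm, hand, status, viewer
def K(n):
    i=viewer.camera_info(n); f=210/np.tan(np.radians(i["fovy"])/2); return f,i["cx"],i["cy"],np.array(i["view"])
def ray(n,u,v):
    f,cx,cy,V=K(n); R=V[:3,:3]; o=-R.T@V[:3,3]; return o,R.T@np.array([(u-cx)/f,(v-cy)/f,1])
def onz(n,u,v,z):
    o,d=ray(n,u,v); return o+d*(z-o[2])/d[2]
def proj(n,p):
    f,cx,cy,V=K(n); q=V[:3,:3]@np.asarray(p,float)+V[:3,3]; return np.array([f*q[0]/q[2]+cx,f*q[1]/q[2]+cy])
def tri(u1,v1,u2,v2):
    o1,d1=ray("top",u1,v1);o2,d2=ray("scene",u2,v2)
    s=np.linalg.lstsq(np.c_[d1,-d2],o2-o1,rcond=None)[0]; a=o1+s[0]*d1;b=o2+s[1]*d2
    return (a+b)/2,np.linalg.norm(a-b)
def crop(n,x0,y0,w,h,k,name,im=None):
    im=viewer.camera(n) if im is None else im
    cv2.imwrite("pics/"+name,cv2.resize(im[y0:y0+h,x0:x0+w,::-1],None,fx=k,fy=k,interpolation=cv2.INTER_CUBIC)); return im
E
python3 - <<'E'
from h import *
a=cv2.imread("pics/top0.png")[:,:,::-1];b=cv2.imread("pics/scene0.png")[:,:,::-1]
crop("top",365,195,55,90,6.6,"a.png",a);crop("scene",215,110,90,55,8,"b.png",b)
crop("top",215,85,100,90,6.6,"c.png",a);crop("scene",180,200,140,95,5.6,"d.png",b)
E
```

```text
(no output)
```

View pics/a.png

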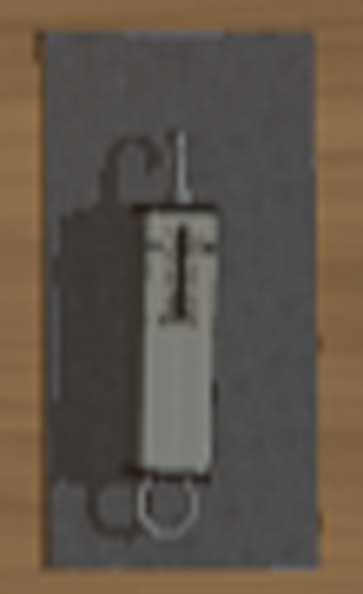

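View pics/b.png

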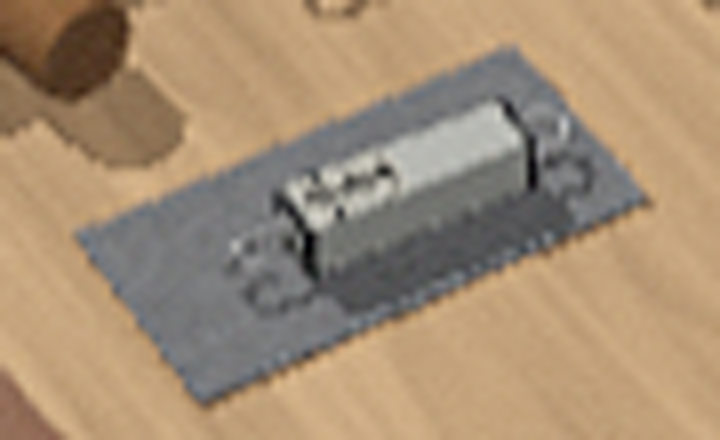

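View pics/c.png

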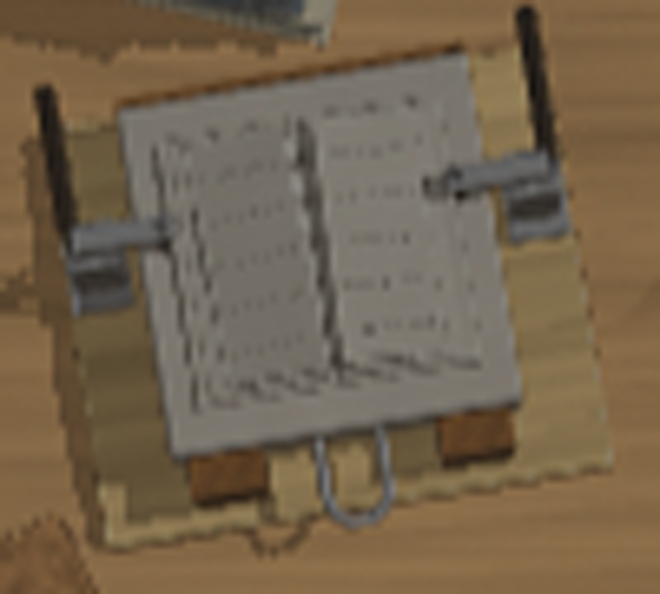

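View pics/d.png

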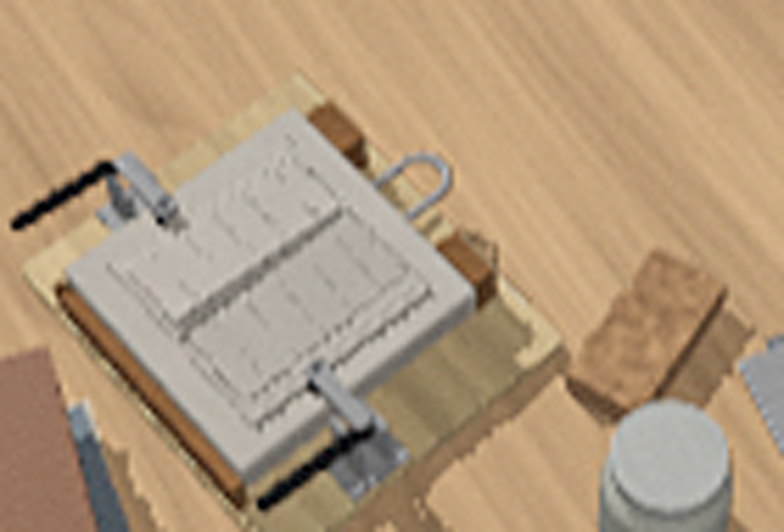

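Run:
```python
from h import *
np.set_printoptions(precision=1,suppress=True)
print(K("top")[:3],K("scene")[:3],proj("top",[0,0,0]),proj("scene",[0,0,0]))
a=cv2.imread("pics/top0.png");b=cv2.imread("pics/scene0.png")
def c(x0,y0,k,x,y): return (x0+(x+.5)/k-.5, y0+(y+.5)/k-.5)
A=lambda x,y:c(365,195,6.6,x,y);B=lambda x,y:c(215,110,8,x,y);C=lambda x,y:c(215,85,6.6,x,y);D=lambda x,y:c(180,200,5.6,x,y)
# mat corners top z=4
m=[onz("top",*A(*p),4) for p in((47,33),(315,33),(318,567),(45,567))]
print("mat top",np.array(m),np.mean(m,0),[np.linalg.norm(m[i]-m[i-1]) for i in range(4)])
m=[onz("scene",*B(*p),4) for p in((78,235),(207,402),(650,204),(512,47))]
print("mat scene",np.array(m),np.mean(m,0),[np.linalg.norm(m[i]-m[i-1]) for i in range(4)])
# barrel top face corners z=38
g=[onz("top",*A(*p),38) for p in((145,208),(217,208),(211,472),(138,472))]
print("barrel top",np.array(g),np.mean(g,0))
g=[onz("scene",*B(*p),38) for p in((285,185),(310,240),(530,150),(500,100))]
print("barrel scene",np.array(g),np.mean(g,0))
print("loop top",onz("top",*C(358,515),41),"loop legs",onz("top",*C(320,440),41),onz("top",*C(384,430),41))
print("loop scene",onz("scene",*D(443,180),41))
print("slab top", [onz("top",*C(*p),45) for p in((120,108),(465,52),(520,400),(180,455))])
print("slab scene", [onz("scene",*D(*p),45) for p in((65,270),(295,110),(473,300),(245,470))])
```

```text
(np.float64(402.8380633698905), 279.4114153138932, 210.07763985804095) (np.float64(428.667927541684), 282.4087531566801, 205.93140907454878) [287.3 380.5] [398.8 146. ]
mat top [[ 569.9 -274.8    4. ]
 [ 568.9 -404.3    4. ]
 [ 311.9 -399.9    4. ]
 [ 312.5 -269.3    4. ]] [ 440.8 -337.1    4. ] [np.float64(257.3788272161995), np.float64(129.50613865635552), np.float64(256.9958378989109), np.float64(130.65130704791795)]
mat scene [[ 569.1 -400.2    4. ]
 [ 569.3 -271.3    4. ]
 [ 316.  -265.4    4. ]
 [ 314.1 -396.7    4. ]] [ 442.1 -333.4    4. ] [np.float64(255.0132472043257), np.float64(128.9027829579382), np.float64(253.32654765503813), np.float64(131.29295903667716)]
barrel top [[ 484.4 -312.    38. ]
 [ 484.2 -345.8   38. ]
 [ 360.6 -340.4   38. ]
 [ 360.8 -306.3   38. ]] [ 422.5 -326.1   38. ]
barrel scene [[ 480.  -345.4   38. ]
 [ 488.4 -307.4   38. ]
 [ 365.3 -301.2   38. ]
 [ 359.1 -338.4   38. ]] [ 423.2 -323.1   38. ]
loop top [685.9  52.9  41. ] loop legs [722.   70.8  41. ] [726.5  40.3  41. ]
loop scene [688.1  61.5  41. ]
slab top [array([882.2, 165.5,  45. ]), array([907.5,   0.4,  45. ]), array([739.5, -24.5,  45. ]), array([714.7, 137.1,  45. ])]
slab scene [array([903.8,  -1.9,  45. ]), array([738.8, -26.4,  45. ]), array([716.3, 141.3,  45. ]), array([876.5, 163.3,  45. ])]
```

Run:
```python
from h import *
np.set_printoptions(precision=1,suppress=True)
a=cv2.imread("pics/top0.png")[:,:,::-1];b=cv2.imread("pics/scene0.png")[:,:,::-1]
crop("top",255,145,28,24,20,"e.png",a);crop("scene",240,222,28,22,20,"f.png",b)
G=cv2.cvtColor(a,cv2.COLOR_RGB2GRAY)
print(G[222:272,383:400])
for n in("top","scene"):
    V=K(n)[3]; print(-V[:3,:3].T@V[:3,3])
```

```text
[[ 78  75  76  76  74  76  78  76  67 124  70  72  74  73  76  75  78]
 [ 80  76  75  75  75  76  78  71  70 119  86  74  78  76  76  76  77]
 [ 80  78  77  78  80  80  78  62  75 114 111  75  79  76  75  75  74]
 [ 71  71  66  67  69  67  65  52  65  94  96  63  66  65  68  75  75]
 [ 59  57  34  30  34  52  40  42  39  43  38  38  40  39  47  67  75]
 [ 59  53  44  47  75 108  94  94  95  96  94  93  94  89  74  65  76]
 [ 58  59  55  59 100 133 128 128 129 113 119 127 128 129 110  72  73]
 [ 55  57  54  56  99 128 125 115 116  61  95 128 126 126 112  71  72]
 [ 56  57  53  54 103 129 126 112 100  32  81 118 117 127 113  70  72]
 [ 56  56  53  52  84 106 111 127  91  34  80 103 101 107  99  69  74]
 [ 56  55  54  52  69  82  91 117  86  31  72  97  93  57  71  70  75]
 [ 56  56  54  54 101 119 116 100  92  34  82 109 106  94  92  71  74]
 [ 58  56  55  55 103 129 126 113  87  39 108 119 127 127 115  72  73]
 [ 58  55  55  55  96 128 126 117 100  38 105 104 126 125 117  70  71]
 [ 60  56  54  55  97 128 125 100  90  37  95 103 126 125 115  71  72]
 [ 57  55  54  57 106 126 124 100  
[... 1796 characters left out ...]
0  66  73  73]
 [ 57  55  56  87 130 124 124 125 126 123 123 123 126 130  66  71  74]
 [ 57  52  56  90 128 126 125 126 128 125 123 124 126 123  69  75  76]
 [ 49  40  46  77 111 110 118 118 120 117 116 117 129 102  73  75  74]
 [ 46  35  30  37  60  59  83  82  82  79  78  81 103  69  76  73  73]
 [ 54  50  42  46  76  40  52  41  42  44  70  42  42  39  78  72  73]
 [ 66  65  58  86  99  65  79  70  70  66 101  69  67  60  77  74  74]
 [ 76  76  62 111  65  74  77  78  81  71  84  93  76  75  78  75  75]
 [ 73  72  65 117  46  74  78  76  79  77  70 108  75  76  76  75  75]
 [ 76  73  68 116  53  76  80  79  78  79  71 108  75  77  75  74  74]]
[ 475.3    3.2 1295.6]
[1038.3  711.  1265.4]
```

View pics/e.png

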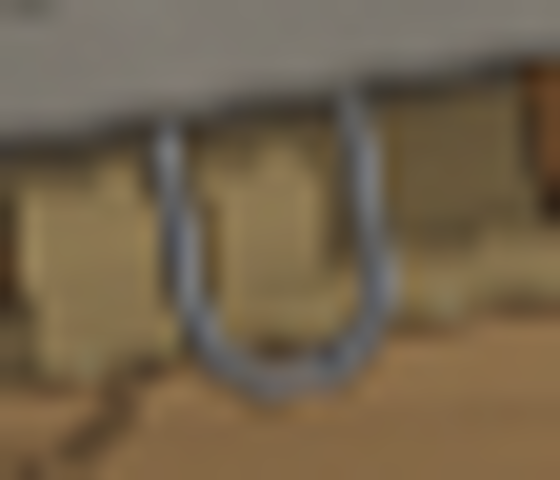

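View pics/f.png

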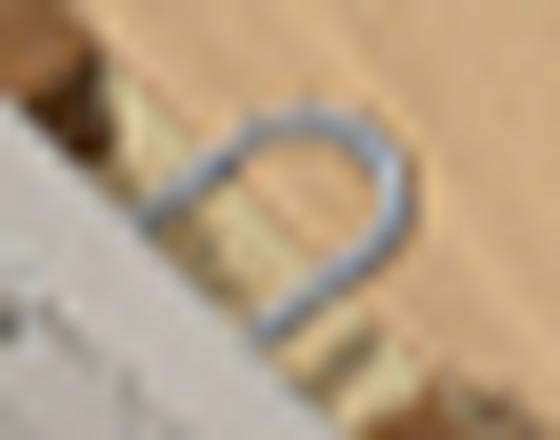

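```bash
cat >> h.py <<'E'
from scipy.spatial.transform import Rotation as Ro
def q(yaw,flip,tilt=0):
    # tool x down (tilted so that the body leans back by tilt), tool y = +-lateral
    s=-1 if flip else 1
    y=s*np.array([-np.sin(yaw),np.cos(yaw),0]); f=np.array([np.cos(yaw),np.sin(yaw),0])
    x=np.array([0,0,-1])*np.cos(tilt)+f*np.sin(tilt)
    r=Ro.from_matrix(np.c_[x,y,np.cross(x,y)]).as_quat(); return [r[3],r[0],r[1],r[2]]
E
python3 - <<'E'
from h import *
np.set_printoptions(precision=2,suppress=True)
print(onz("top",268.5,163.5,41),onz("scene",258,229,41),tri(268.5,163.5,258,229))
print(onz("top",391,232,38)-onz("top",391,242.9,38))
for fl in(0,1):
  for P,yw in(((383,-323.4,150),-.04),((383,-323.4,10),-.04),((500,-150,200),0),((570,35,150),.145),((570,35,35),.145),((530,30,35),.145)):
    for t in (0,.2): print(fl,P,t,arm.solve_ik(P,q(yw,fl,t)))
E
```

```text
[683.07  53.88  41.  ] [684.5   51.13  41.  ] (array([683.92,  52.96,  42.64]), np.float64(2.8043553653911615))
[33.75 -0.68  0.  ]
0 (383, -323.4, 150) 0 [ 1.06  0.29 -0.56  2.04  0.2   0.86  1.92]
0 (383, -323.4, 150) 0.2 [ 1.15  0.21 -0.55  2.15  0.    0.64  2.15]
0 (383, -323.4, 10) 0 [ 0.99  0.52 -0.5   2.13  0.43  0.6   1.71]
0 (383, -323.4, 10) 0.2 [ 1.09  0.48 -0.52  2.24  0.36  0.33  1.84]
0 (500, -150, 200) 0 [ 0.73  0.27 -0.65  1.95  0.19  0.98  1.56]
0 (500, -150, 200) 0.2 [ 0.74  0.16 -0.59  2.09  0.08  0.73  1.68]
0 (570, 35, 150) 0 [ 0.46  0.46 -0.8   1.88  0.4   0.97  1.2 ]
0 (570, 35, 150) 0.2 [ 0.54  0.37 -0.85  2.03  0.46  0.71  1.14]
0 (570, 35, 35) 0 [ 0.34  0.6  -0.66  1.95  0.52  0.76  1.1 ]
0 (570, 35, 35) 0.2 [ 0.26  0.49 -0.53  2.11  0.59  0.46  1.01]
0 (530, 30, 35) 0 [ 0.38  0.56 -0.7   2.04  0.53  0.73  1.07]
0 (530, 30, 35) 0.2 [ 0.28  0.44 -0.54  2.2   0.61  0.42  0.98]
1 (383, -323.4, 150) 0 [ 0.57  0.24 -0.    2.07  0.    0.83 -1.04]
1 (383, -323.4, 150) 0.2 [ 0.71  0.17 -0.06  2.18 -0.17  0.63 -0.83]
1 (383, -323.4, 10) 0 [ 0.57  0.47  0.01  2.15 -0.01  0.52 -1.03]
1 (383, -323.4, 10) 0.2 [ 0.72  0.43 -0.09  2.26 -0.27  0.3  -0.71]
1 (500, -150, 200) 0 [ 0.36  0.22 -0.22  1.97  0.06  0.96 -1.46]
1 (500, -150, 200) 0.2 [ 0.46  0.13 -0.28  2.1   0.    0.72 -1.39]
1 (570, 35, 150) 0 [ 0.19  0.38 -0.45  1.9   0.21  0.91 -1.78]
1 (570, 35, 150) 0.2 [ 0.28  0.3  -0.53  2.04  0.27  0.66 -1.84]
1 (570, 35, 35) 0 [ 0.09  0.53 -0.34  1.97  0.27  0.69 -1.83]
1 (570, 35, 35) 0.2 [ 0.1   0.46 -0.33  2.12  0.39  0.41 -1.96]
1 (530, 30, 35) 0 [ 0.13  0.49 -0.37  2.06  0.29  0.65 -1.86]
1 (530, 30, 35) 0.2 [ 0.15  0.42 -0.39  2.21  0.46  0.38 -2.03]
```

Run:
```python
from h import *
np.set_printoptions(precision=2,suppress=True)
Q=q(-.04,1)
arm.movep((383,-323.4,130),Q)
arm.move_linear((383,-323.4,10),velocity=120)
print(status.state()['wrist_force'])
hand.gripper_to(20,100)
s=status.state(); print(s['clock'],s['tcp_pos'],s['gripper_width'],s['wrist_force'])
arm.move_linear((383,-323.4,60),velocity=60)
s=status.state(); print(s['clock'],s['tcp_pos'],s['gripper_width'],s['wrist_force'])
im=crop("top",330,170,110,110,5.4,"g.png");b=crop("scene",215,90,110,80,6,"g2.png")
```

```text
[ 0.09  0.57 -0.23]
3.175 [ 383.26 -323.77   10.66] 32.81960958104492 [-0.99  1.45 13.53]
4.1583 [ 382.81 -323.26   59.72] 32.185746496417785 [ 0.31  0.34 -2.91]
```

View pics/g.png

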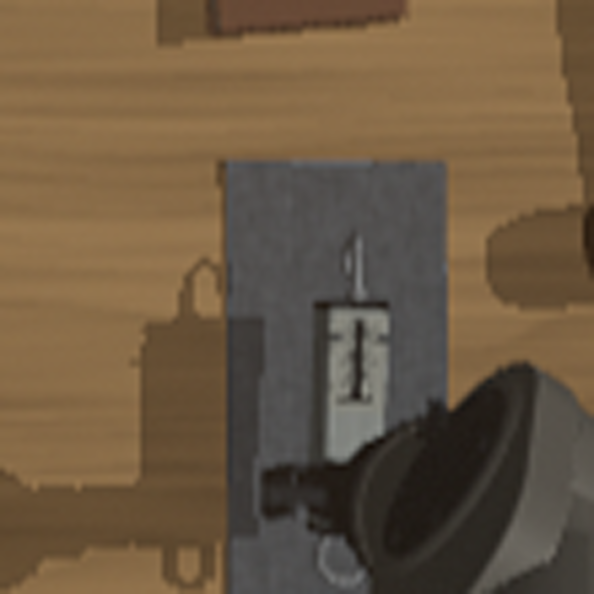

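View pics/g2.png

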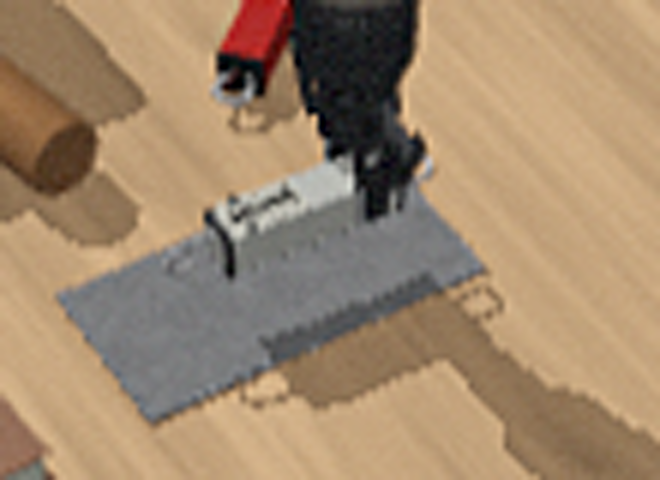

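Run:
```python
from h import *
np.set_printoptions(precision=2,suppress=True)
arm.move_linear((383,-323.4,160),velocity=120)
arm.movep((573.2,36.2,160),q(.145,1))
arm.move_linear((573.2,36.2,62),velocity=100)
arm.hold(.3)
s=status.state(); print(s['clock'],s['tcp_pos'],s['gripper_width'],s['wrist_force'],s['ee_rot'],q(.145,1))
im=crop("top",225,120,90,90,6.6,"h.png");b=crop("scene",220,180,100,75,8,"h2.png")
cv2.imwrite("pics/h_full.png",im[:,:,::-1]);cv2.imwrite("pics/h2_full.png",b[:,:,::-1])
```

```text
8.1833 [573.41  36.18  62.35] 32.52219265134615 [-0.06 -0.32 -2.33] [ 0.05  0.71  0.05 -0.71] [np.float64(0.051220342949860324), np.float64(0.7052492300372251), np.float64(0.051220342949860324), np.float64(-0.7052492300372251)]
```

View pics/h.png

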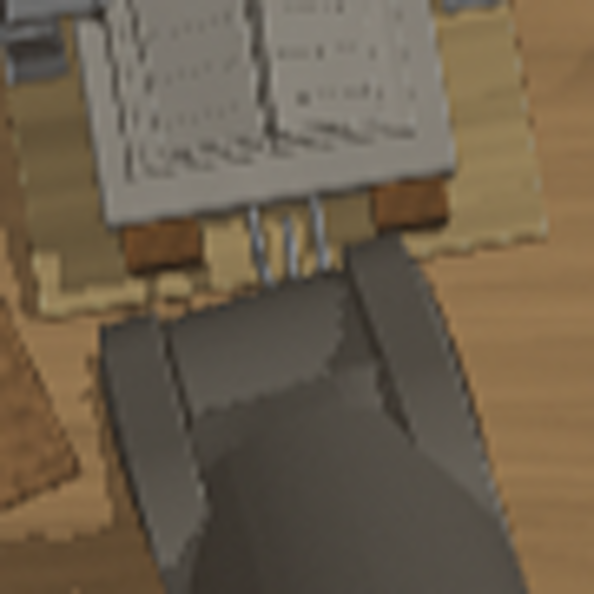

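View pics/h2.png

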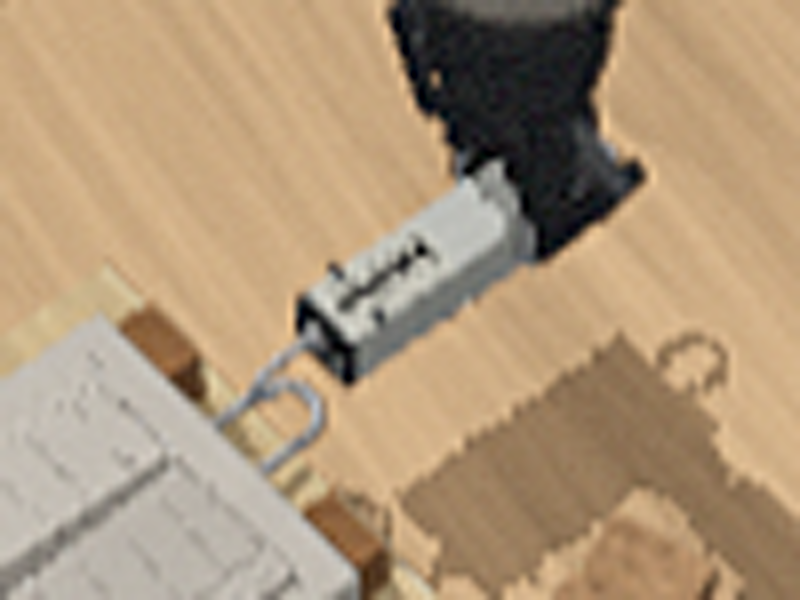

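Run:
```python
from h import *
np.set_printoptions(precision=1,suppress=True)
T=np.array([573.41,36.18,62.35]);c,s=np.cos(.145),np.sin(.145)
def G(x,y,z): return T+np.array([c*(x+40)-s*y,s*(x+40)+c*y,10.4+z])
print("hook outer top cam",onz("top",268.5,151.7,71.7),"pred",G(102.5,0,-1))
P={'fl':(65,17,17),'fr':(65,-17,17),'flb':(65,17,-17),'idx':(10,0,17),'clip':(44,0,17),'tip':(80.5,0,-11),'out':(102.5,0,-1),'rearL':(-58,17,17)}
L={'bar':(684.5,52.5,41)}
for n,x0,y0,k in(("top",225,120,6.6),("scene",220,180,8)):
  im=cv2.imread("pics/"+("h" if n=="top" else "h2")+".png")
  for a,p in P.items():
    u=(proj(n,G(*p))-[x0,y0]+.5)*k-.5; print(n,a,u)
    cv2.circle(im,tuple(int(v) for v in u),3,(0,0,255),-1)
  u=(proj(n,L['bar'])-[x0,y0]+.5)*k-.5;cv2.circle(im,tuple(int(v) for v in u),3,(0,255,0),-1)
  cv2.imwrite(f"pics/o_{n}.png",im)
```

```text
hook outer top cam [714.4  52.4  71.7] pred [714.4  56.8  71.8]
top fl [254.3 290.5]
top fr [327.9 279.2]
top flb [258.3 302.4]
top idx [309.2 403.3]
top clip [298. 330.]
top tip [288.6 262.3]
top out [280.6 212. ]
top rearL [294.6 556.1]
scene fl [345.9 352. ]
scene fr [292.4 298.6]
scene flb [347.8 395.9]
scene idx [421.9 251.6]
scene clip [358.7 296.8]
scene tip [292.  382.6]
scene out [249.2 399.9]
scene rearL [571.9 188.7]
```

View pics/o_scene.png

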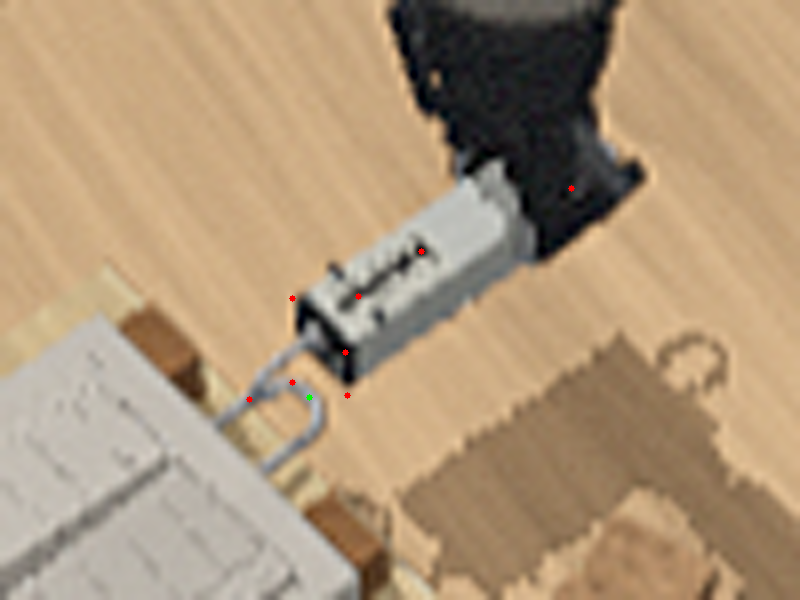

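Run:
```python
from h import *
b=cv2.imread("pics/h2_full.png")[:,:,::-1]
crop("scene",240,195,50,38,16,"h3.png",b)
```

```text
(no output)
```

View pics/h3.png

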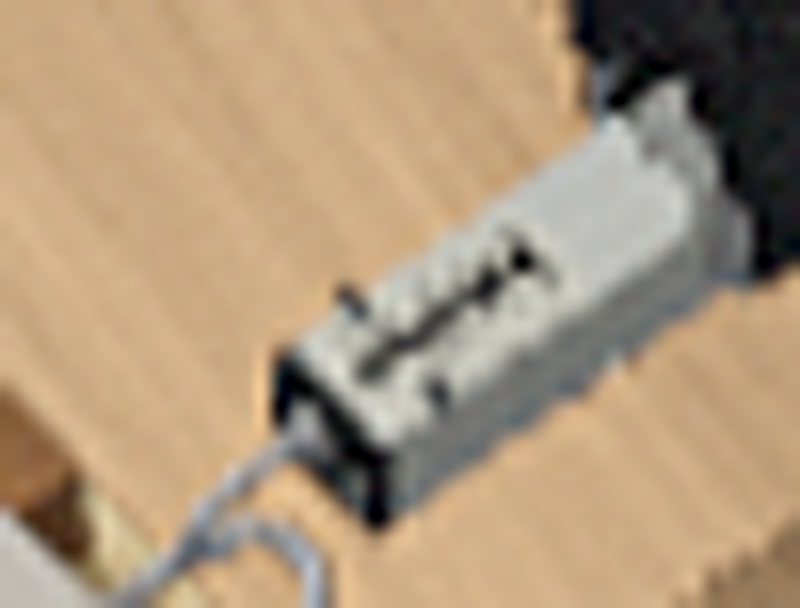

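Run:
```python
from h import *
np.set_printoptions(precision=2,suppress=True)
arm.move_linear((572.2,36.1,62),velocity=40)
print(arm.move_linear((572.2,36.1,32.0),velocity=40,until_force=6))
s=status.state(); print(s['clock'],s['tcp_pos'],s['gripper_width'],s['wrist_force'])
im=crop("top",225,120,90,90,6.6,"i.png");b=crop("scene",240,200,45,40,15,"i2.png")
```

```text
False
9.4333 [572.35  36.13  32.19] 32.32099876607727 [ 0.04 -0.7  -2.43]
```

View pics/i2.png

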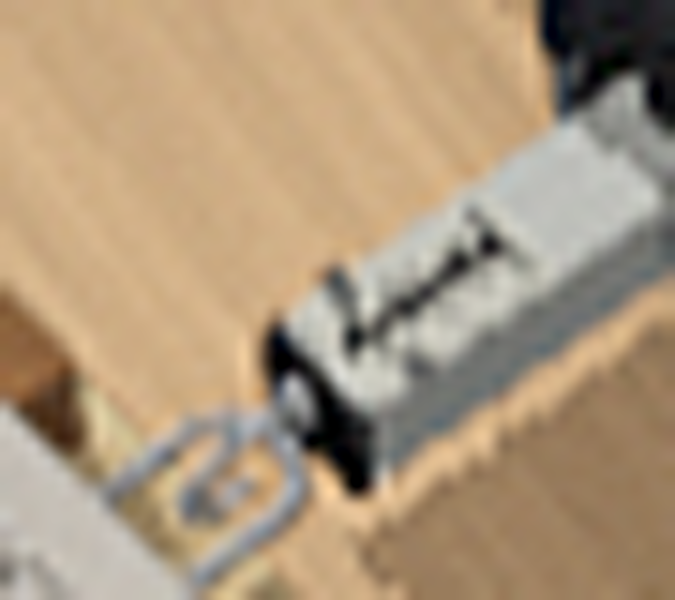

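View pics/i.png

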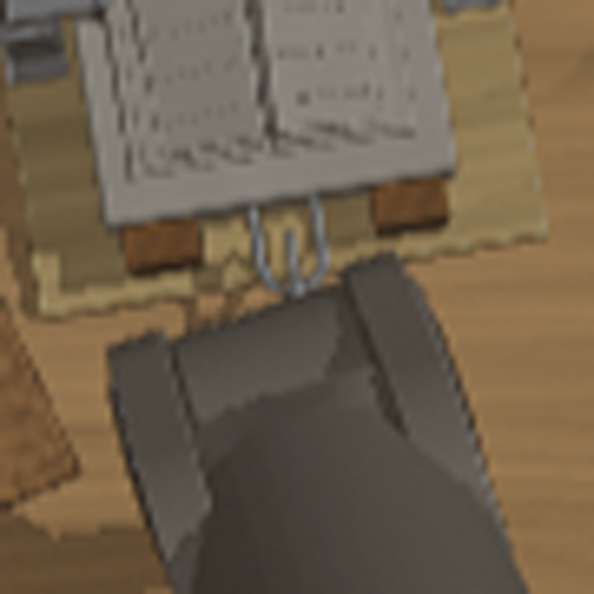

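Run:
```python
from h import *
np.set_printoptions(precision=2,suppress=True)
S=np.array([572.2,36.1,32.0]);d=-np.array([np.cos(.145),np.sin(.145),0])
for k in (16,19,22,25,28,31,34,40):
    arm.move_linear(S+d*k,velocity=25); arm.hold(.1)
    s=status.state(); print(k,s['clock'],((s['tcp_pos']-S)@d).round(2),(s['wrist_force']).round(2),(s['wrist_force']@d).round(2))
im=crop("top",225,120,90,90,6.6,"j.png");b=crop("scene",240,190,50,40,15,"j2.png")
```

```text
16 10.425 15.84 [-0.44 -0.28 -1.65] 0.48
19 10.7917 18.97 [-0.64 -0.23 -3.12] 0.66
22 11.1583 21.91 [ 0.92 -0.28 -1.83] -0.87
25 11.525 24.85 [ 1.43  0.67 -3.4 ] -1.51
28 11.8917 27.82 [ 4.09  0.84 -2.33] -4.17
31 12.2583 30.7 [ 4.21  1.53 -2.59] -4.39
34 12.625 33.52 [ 5.59  1.68 -3.04] -5.77
40 13.1167 38.93 [ 7.94  2.09 -3.82] -8.16
```

View pics/j2.png

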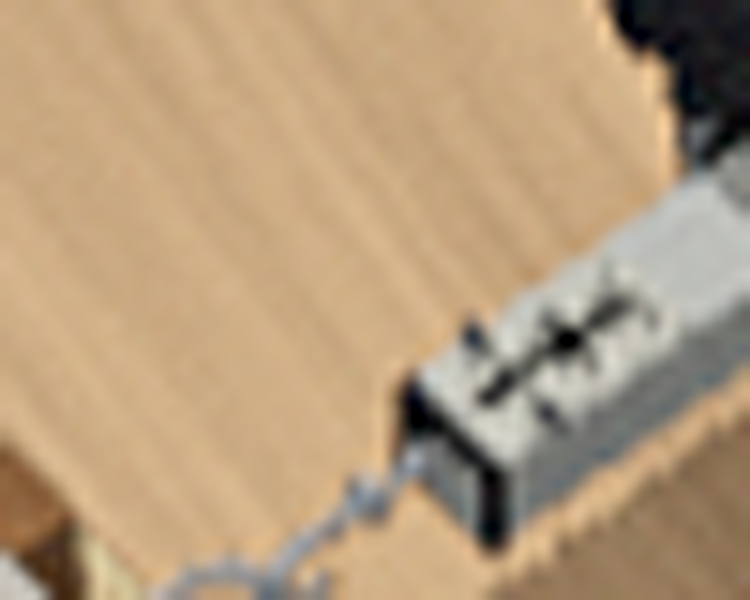

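View pics/j.png

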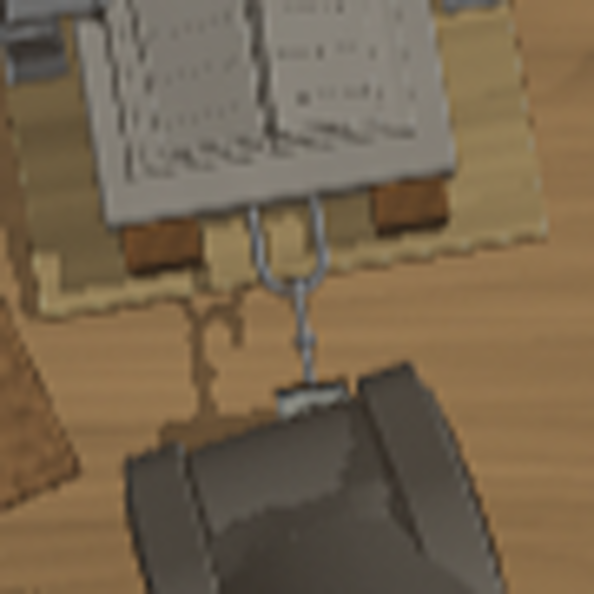

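Run:
```python
from h import *
np.set_printoptions(precision=2,suppress=True)
S=np.array([572.2,36.1,32.0]);d=-np.array([np.cos(.145),np.sin(.145),0])
for k in (45,50):
    arm.move_linear(S+d*k,velocity=20); arm.hold(.2)
    s=status.state(); print(k,s['clock'],((s['tcp_pos']-S)@d).round(2),(s['tcp_pos']),(s['wrist_force']@d).round(2))
b=crop("scene",260,198,34,28,22,"k2.png")
```

```text
45 13.8167 43.46 [529.17  29.99  32.43] -11.57
50 14.4167 47.95 [524.73  29.37  32.6 ] -13.07
```

View pics/k2.png

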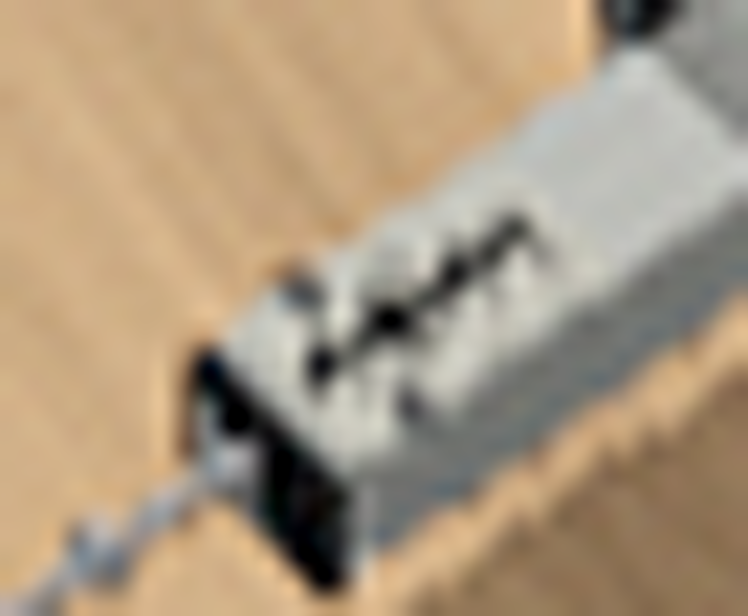

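Run:
```python
from h import *
np.set_printoptions(precision=2,suppress=True)
S=np.array([572.2,36.1,32.0]);d=-np.array([np.cos(.145),np.sin(.145),0])
for k in (55,):
    arm.move_linear(S+d*k,velocity=20); arm.hold(.3)
    s=status.state(); print(k,s['clock'],((s['tcp_pos']-S)@d).round(2),(s['tcp_pos']),(s['wrist_force']@d).round(2))
b=crop("scene",260,195,34,28,22,"l2.png"); crop("top",250,130,60,60,10,"l1.png")
```

```text
55 15.1667 52.47 [520.24  28.75  32.72] -15.58
```

View pics/l2.png

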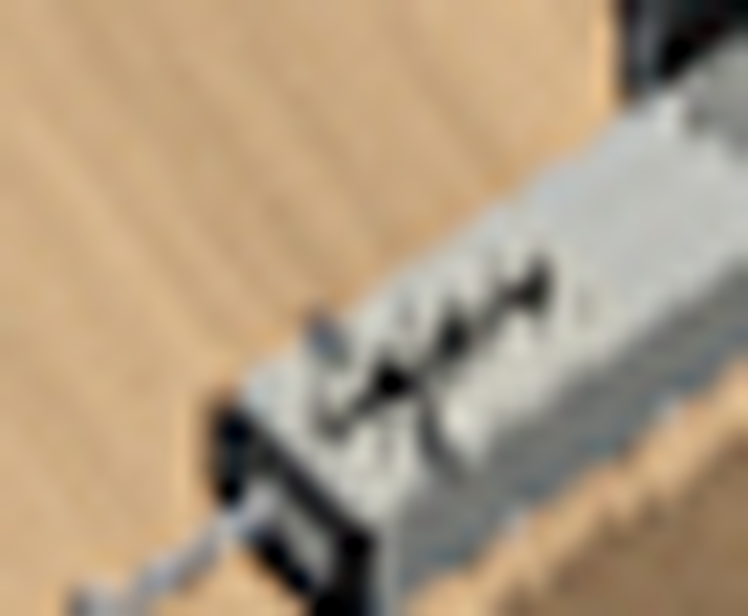

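View pics/l1.png

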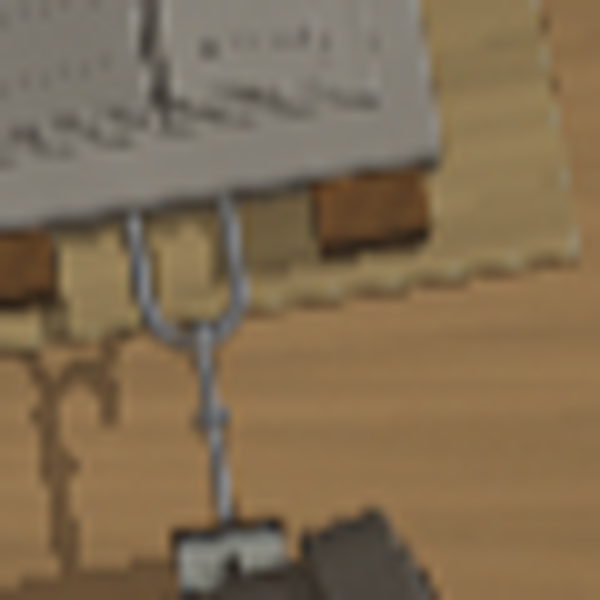

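Run:
```python
from h import *
np.set_printoptions(precision=2,suppress=True)
S=np.array([572.2,36.1,32.0]);d=-np.array([np.cos(.145),np.sin(.145),0])
for k in (57.8,):
    arm.move_linear(S+d*k,velocity=10); arm.hold(.5)
    s=status.state(); print(k,s['clock'],((s['tcp_pos']-S)@d).round(2),(s['tcp_pos']),(s['wrist_force']@d).round(2))
b=crop("scene",260,193,34,28,22,"m2.png")
```

```text
57.8 16.2 54.94 [517.79  28.47  32.81] -17.06
```

View pics/m2.png

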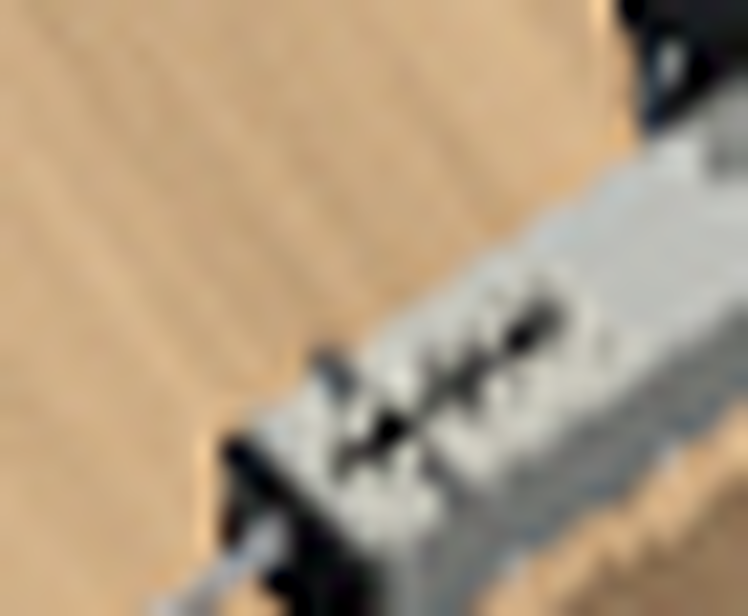

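Run:
```python
from h import *
np.set_printoptions(precision=2,suppress=True)
S=np.array([572.2,36.1,32.0]);d=-np.array([np.cos(.145),np.sin(.145),0])
F=[]
for i in range(5):
    arm.hold(.5); s=status.state(); F.append((round(float((s['tcp_pos']-S)@d),2),round(float(s['wrist_force']@d),2)))
print(s['clock'],F)
b=crop("scene",260,193,34,28,22,"n2.png")
for k in (45,33,24,20):
    arm.move_linear(S+d*k,velocity=20)
    s=status.state(); print(k,s['clock'],((s['tcp_pos']-S)@d).round(2),(s['wrist_force']@d).round(2))
arm.hold(.4)
s=status.state(); print(s['clock'],s['tcp_pos'],s['wrist_force'])
b=crop("scene",240,190,50,40,15,"n3.png")
```

```text
18.75 [(55.0, -16.75), (55.0, -16.3), (54.98, -16.79), (55.02, -16.41), (55.0, -16.25)]
45 19.5917 43.34 -10.78
33 20.3417 32.49 -4.93
24 20.9417 24.21 -2.68
20 21.2917 20.33 -0.37
21.6917 [552.37  33.19  32.  ] [ 0.57  0.49 -2.28]
```

View pics/n2.png

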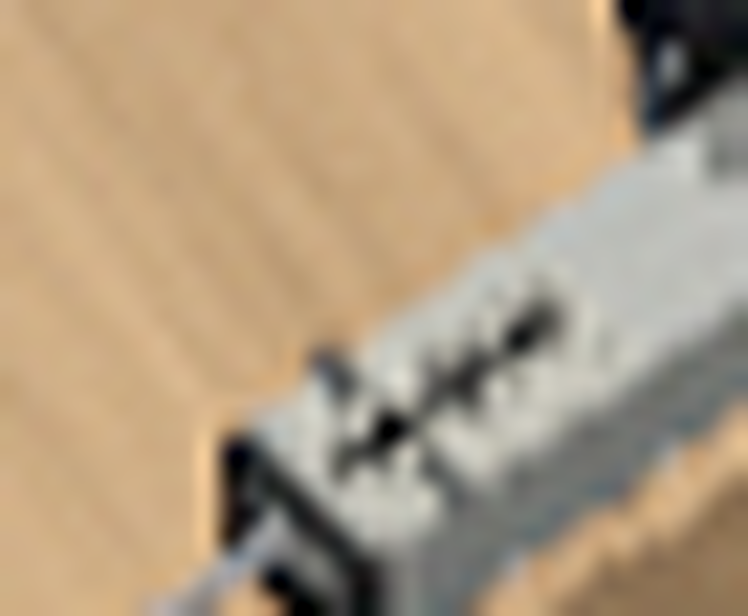

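View pics/n3.png

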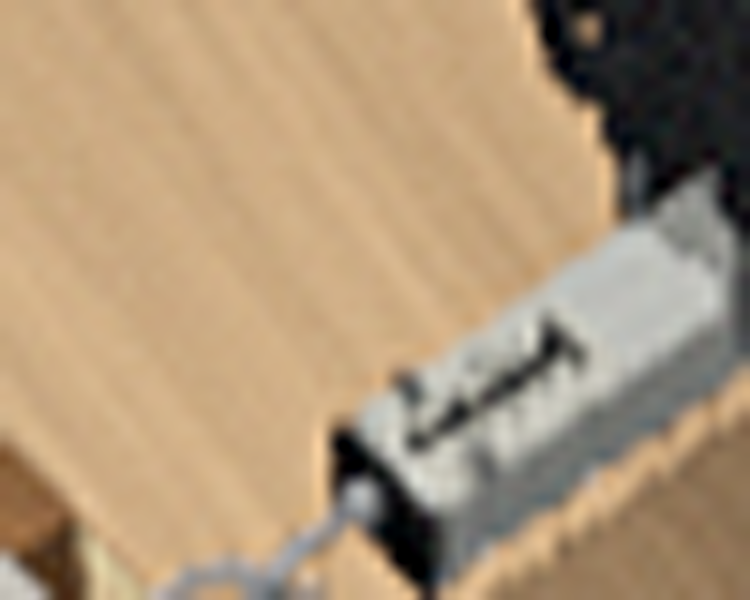

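Run:
```python
from h import *
np.set_printoptions(precision=2,suppress=True)
S=np.array([572.2,36.1,32.0])
arm.move_linear(S,velocity=40)
r=arm.move_linear(S+[0,0,40],velocity=40,until_force=8); print(r)
s=status.state(); print(s['clock'],s['tcp_pos'],s['wrist_force'])
b=crop("scene",220,180,100,75,8,"p2.png")
```

```text
False
23.5417 [572.01  36.09  71.73] [ 0.52 -0.54 -2.16]
```

View pics/p2.png

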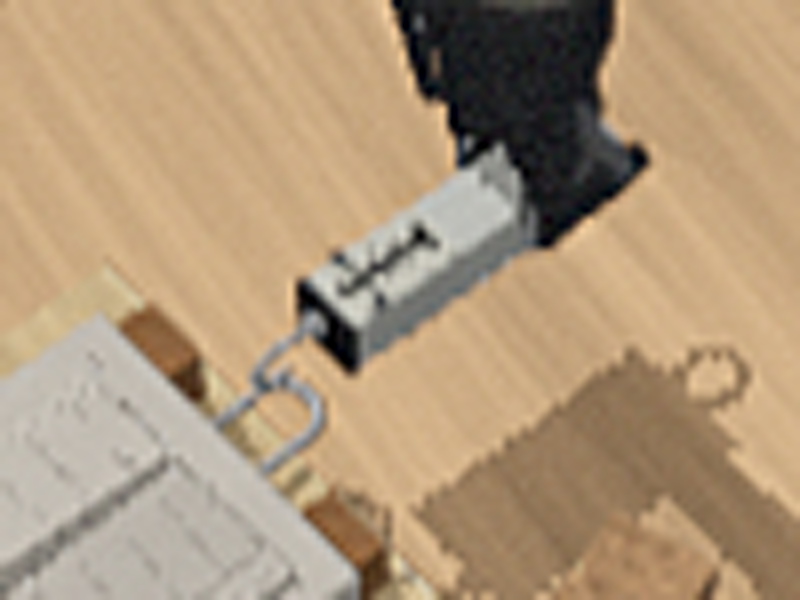

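Unhooked, with the index at zero and no force on the gauge. Next I carry it back to the mat.

Run:
```python
from h import *
np.set_printoptions(precision=2,suppress=True)
arm.move_linear((572.2,36.1,160),velocity=100)
arm.movep((390,-325,130),q(-.03,1))
arm.move_linear((390,-325,25),velocity=80)
print(arm.move_linear((390,-325,9.5),velocity=20,until_force=4))
s=status.state(); print(s['clock'],s['tcp_pos'],s['wrist_force'])
hand.gripper_to(60)
hand.gripper_to(85)
arm.move_linear((390,-325,140),velocity=80)
arm.movep((330,-560,230),q(-.03,1))
s=status.state(); print(s['clock'],s['tcp_pos'],s['wrist_force'])
a=viewer.camera("top");cv2.imwrite("pics/topE.png",a[:,:,::-1]);crop("top",365,195,55,90,6.6,"r.png",a)
b=viewer.camera("scene");cv2.imwrite("pics/sceneE.png",b[:,:,::-1]);crop("scene",215,110,90,55,8,"r2.png",b)
```

```text
True
28.275 [ 389.85 -324.88   10.69] [-1.73  0.55 10.82]
31.8167 [ 330.99 -558.35  229.18] [-0.12  0.64 -0.71]
```

View pics/r.png

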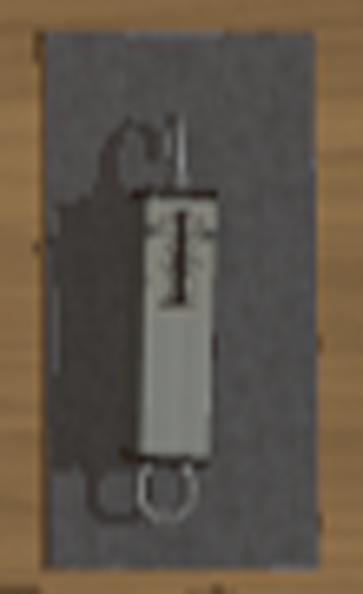

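View pics/r2.png

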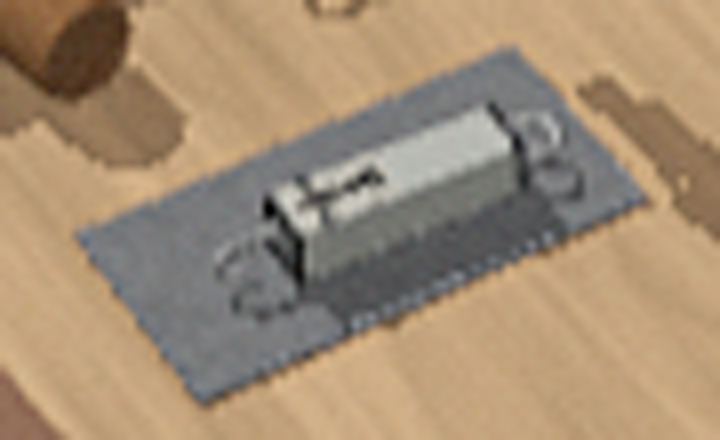

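View pics/topE.png

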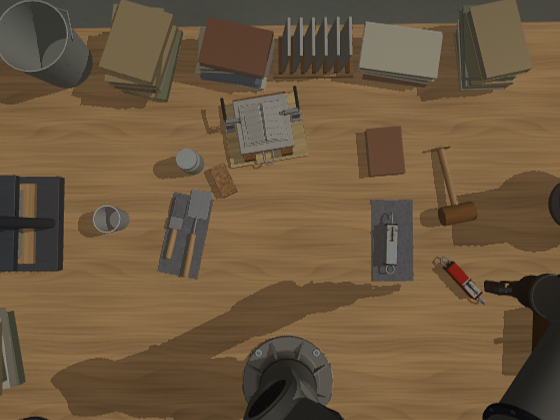

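The gauge lies flat and face up on its mat with the index at zero, and everything else is where it was. The robot is clear at 230 mm height.

Run:
```python
from h import *
arm.hold(.5); print(status.state()['clock']); arm.finish_job()
```

```text
32.4167
the job is handed in; nothing more can be done
```

The proof test is done, and I handed the job in at 32.4 s of the 61 s allowed; the system gives no verdict.

- **Pull:** I hooked the gauge into the loop and drew it straight back in small steps. The index stood between the clip's tabs in the scene camera for about 3 s, within roughly 1 mm by eye. The pull read 16.3–17.1 N at about 33 mm extension; the clip measured about 33.8 mm from zero beforehand. The last readings in the hold, 16.3–16.8 N, correspond to 32.5–33.6 mm.
- **Return:** I eased it back at 20 mm/s to about zero force with the hook still in the loop. I then unhooked it without catching and laid it on its mat.
- **Last pictures:** The gauge lies flat and face up, well inside the mat, with its index at zero. By eye in the top view, the bystanders and the red look-alike have not moved.
- **Disagreements:** The arm blocked the top camera's view of the scale, so I read the index from the scene camera only. The two cameras differed by about 3 mm on the loop's position. The top camera also showed the held hook about 4 mm to one side of where I expected it. Both fitted within the hole.

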